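Lock the thickness stop of the dough press

ROBOT

A 6-joint arm with a two-finger parallel gripper is mounted at the origin on the work surface. World frame = base frame: x ahead of the robot, y to its left, z up, the work surface at z = 0. Lengths are in m, angles in rad, forces in N, time in s.
With the tool pointing down it reaches from about 0.35 to 0.775 m from the base axis. Payload 5.5 kg.
Tool frame: the origin (TCP) lies at the very end of the fingers, on their centre line; the grasp point (between the pads) lies env.hold_point_z behind it (env.hold_point_z is the distance from the TCP to the grasp point, in m); z points along the fingers, y is the line along which they close (so a half turn about z gives the same grasp; the last joint's range is limited). The gripper opens to 85 mm and grips with 20 to 120 N. Pads are 22 mm wide; open, the fingers measure 114 mm over their backs; the gripper's body (76 mm by 85 mm) begins 54 mm behind the grasp point. The pads swing forward as they close: fully open they stand 13 mm farther back than shut.
Start: joints at [1.166, 0.313, 0.046, 1.304, 0, 1.431], TCP at [0.151, 0.555, 0.231] pointing down, gripper open.
Joint ranges: [-2.76, 2.76], [-0.86, 1.69], [-1.03, 1.26], [-2.2, 2.34], [-1.47, 1.5], [-3.14, 3.14]. Speed limits (rad/s): [2.57, 2.57, 3.14, 3.14, 3.14, 3.14].

INTERFACE

Orientations are given as a unit quaternion [w, x, y, z].
In Python, from workcell import env gives the robot as it stands.
- The arm moves only by the tool carry_out, never from a script. Its argument "steps" is a list of rows, each a list of 3 entries, a list of its own where there are three numbers: the turn, a rotation vector about the tool's x, y, z in degrees, then the shift along the tool's x, y, z in cm, then the closure in counts, from 0 (fully open) to 255 (shut). A call has exactly 8 rows; each row is the pose to reach, as a shift and turn from the pose commanded when the call began, along the tool's axes at that moment; what a row does not reach only later rows make up. A row lasts 1/8 s, in which the tool goes at most 62.5 mm and 10.7 degrees, less where a joint would pass 70% of its speed; a pose out of reach is approached as far as the arm can. A call with a gripper value outside its range is refused whole. The fingers move at their own pace and stop on an object; "force" is the grip in N (left out, the last holds). Time passes only in rows, so rows that repeat a pose let the fingers close, or fill a call up. It gives the time, the measured TCP pose, the force, the opening and the grip force at its end, in the units of the state.
- env.get_state(): the state, without advancing time (a new reading comes with each control period).
- env.read_camera(name): name is "scene" or "top" or "wrist"; returns (picture, depth): 420x560x3 uint8, red, green, blue; 420x560 float32, m along the optical axis (not along the pixel's ray), 0 where there is no reading.
- env.get_calibration(name): a dict with "fx", "fy", "cx", "cy" (pixels), "D" ([k1, k2, p1, p2, k3] as OpenCV has them; the pictures are not rectified), "origin" and "orientation" of the camera in the world. Camera axes: x right, y up, looking along -z (the intrinsics and any distortion apply to the point x, -y, -z); pixel columns grow to the right and rows downward; lengths in m; the calibration is good to about 2 mm. A picture is of the moment at which its call begins: read the wrist's pose just before it. get_calibration takes no time and is no camera call; for the wrist camera it gives the pose at the moment of the call.
- env.hand_in(): hands the job in; it is judged then, once.
The state is a dict: "clock": time; "joint_pos": joint angles; "qvel": joint speeds; "tau": joint torques, N m; "tcp_pos": TCP position; "orientation": TCP orientation; "wrist_force": force on the tool from outside, world axes, zero at the start; "ft_torque": the same for the moment, N m; "finger_gap": finger opening in m; "grip_force": force on a finger pad.
Only numpy, scipy, OpenCV 4.12 (cv2) and the standard library are available. Lean on these libraries where they do the work, as an engineer would, in place of code of your own. Each camera call takes 0.05 s, during which the arm holds its last target. There are 200 camera calls.

TASK

One thickness stop of the dough press, the one at the corner nearer the robot, has been left unlocked. Run its upper nut down the stud (clockwise) until it meets the washer on the stop nut below and tighten it hand-firm so that the two nuts jam, but do not force it: the stop nut must not turn, or the thickness setting is lost. Then put the loose black buffer cap back over the end of that stud, upright and fully down on the nut, let go, and leave the spanner, scraper, tub and shaker where they are.

Things in the scene. Friction and masses are not known exactly. Their poses are not given: they have to be found in the camera images.
- lock_nut_centre (a point): The upper (lock) nut: a tall plain steel hexagon nut, 30 mm across flats and 30 mm high, on an upright M20 stud. The point is on the stud's axis, half-way up the nut; z up, x square to one flat (flats face every 60 degrees from x). It can only turn on the stud: clockwise seen from above screws it down, 2.5 mm a turn.
- lock_nut: The same nut, origin on the axis at its underside. At the start it stands 1.3 to 2 mm clear above the washer on the stop nut: 0.52 to 0.8 turn before it meets it, which the measured heights are too coarse to tell. It runs free at about 0.06 N m. Once it bears on the washer the torque rises steeply, by 0.15 N m for each 0.1 rad of further turn, on top of 0.1 N m friction.
- stop_nut: The stop nut below, on the same stud: plain steel hexagon, 30 mm across flats, 16 mm high; origin on the axis at its underside. It must not turn: it is dragged round if the lock nut is tightened with over about 0.75 N m, or by fingers that reach below the lock nut. Well jammed is 0.35 to 0.6 N m while turning; held still after a turn, friction lets the reading drop by up to 0.2.
- stop_nut_corner (a point): A corner of the stop nut, 17 mm from the axis, half-way up it: shows whether the stop nut has turned.
- washer: Dark steel spring washer, 33 mm across and 3 mm thick, lying on the stop nut; origin on the axis at its underside. It is wound round clockwise with the lock nut as that is tightened (0.17 rad at 0.35 N m, 0.33 rad at 0.6 N m) and springs back to about 0.06 rad when let go, taking the lock nut back a little with it; that is normal. At the start its x axis lies along the stop nut's.
- stud_end (a point): Centre of the upper end of the same upright steel stud, 20 mm thick with a small chamfer, 116 mm above the bench, 15 to 17 mm above the top of the lock nut. Its axes are the press's: x towards the other stop, y towards the hinge, z up.
- cap_centre (a point): The loose buffer cap: black plastic cylinder standing mouth down on the bench, 36 mm across, 32 mm high, with a 23 mm bore 22 mm deep from below; the point is at its centre, half-way up, z up. Fully down on the stud its mouth rests on the lock nut and its centre is 16 mm above the top of that nut (about 1 mm below the stud's end).
- cap: The same cap; origin at the centre of its mouth (underside).
- press: The dough press, fixed on the bench: grey base 250 x 390 mm, top 32 mm high; in its middle a round platen 220 mm across, 90 mm high; upper plate swung open, standing up to 0.55 m at the +y end. Origin at the base centre. Both stop studs stand 160 mm to -y of it, the unlocked one 100 mm to -x, the finished one (cap on, leave it) 100 mm to +x.
- spanner: Steel open-ended spanner lying flat along x, 240 mm long, 48 mm wide, 10 mm high, origin at its middle; leave it.
- scraper: Bench scraper with white handle, 155 x 95 mm, 26 mm high; leave it.
- tub: White round tub with grey lid, 122 mm across, 83 mm high; leave it.
- shaker: Glass shaker with steel top, 68 mm across, 118 mm high; leave it.
Not all that is in view belongs to the job. What is meant by the cap is not blue or orange, and is the smaller of those in its own colour.

How it is judged:
By the outcome, as a careful person would: the job done as asked, in the order asked, and still so for the second after the job is handed in, with the robot touching nothing.
It also fails if it takes over 67 s, if anything falls off the work surface, if the arm or the gripper's body presses on something with over 40 N, if the wrist force passes 120 N, or if a joint passes its speed limit or range.

## Working session

There is one attempt and no reset: what is moved stays moved. The work goes in short steps, Python scripts to look and compute and a tool call to move; the robot and the scene stay as the last step left them, time stands still between calls to the robot, and variables do not carry over. Pictures are saved under pics/ and viewed, at most 10 in all, crops included, and the job is handed in when it is done.

Besides the shell and the picture viewer there is one more tool, called after "Request:" in YAML: its name, and indented under it one key for each argument. carry_out: Moves the arm, as the interface text tells. Its arguments: {"type":"object","properties":{"steps":{"type":"array","items":{"type":"array"}},"force":{"type":"number"}},"required":["steps"]}

```bash
ls; mkdir -p pics; cat > h.py <<'E'
import numpy as np, cv2
from scipy.spatial.transform import Rotation as R
from workcell import env
def q2R(q): return R.from_quat([q[1],q[2],q[3],q[0]]).as_matrix()
def pix2w(c,u,v,d):
    K=np.array([[c['fx'],0,c['cx']],[0,c['fy'],c['cy']],[0,0,1.]])
    p=cv2.undistortPoints(np.array([[[u,v]]],float),K,np.array(c['D'],float))[0,0]
    return np.array(c['origin'])+q2R(c['orientation'])@np.array([p[0]*d,-p[1]*d,-d])
def pixz(c,u,v,z):
    o=np.array(c['origin']);a=pix2w(c,u,v,1.)-o
    return o+a*(z-o[2])/a[2]
def w2pix(c,P):
    K=np.array([[c['fx'],0,c['cx']],[0,c['fy'],c['cy']],[0,0,1.]])
    p=(np.atleast_2d(P)-np.array(c['origin']))@q2R(c['orientation']); p=p*[1,-1,-1]
    return cv2.projectPoints(p,np.zeros(3),np.zeros(3),K,np.array(c['D'],float))[0][:,0]
E
python3 - <<'E'
from h import *
s=env.get_state(); print(s, env.hold_point_z)
for n in ("scene","top"):
    im,d=env.read_camera(n); c=env.get_calibration(n); print(n,c)
    cv2.imwrite(f'pics/{n}0.png',im[:,:,::-1]); np.savez(f'{n}0.npz',im=im,d=d)
E
```

```text
pics
{'clock': 0.0, 'joint_pos': array([ 1.16639637e+00,  3.13980289e-01,  4.49171149e-02,  1.30359921e+00,
       -4.66345257e-06,  1.43120091e+00]), 'qvel': array([-9.69886425e-04,  4.72356709e-04,  1.44205891e-03,  1.43550993e-03,
        5.61168353e-06, -9.86792032e-04]), 'tau': array([ 8.97348818e-04, -4.80624676e+01,  2.98534656e+01,  1.94926397e-02,
       -1.01175274e-04,  1.47993713e-06]), 'tcp_pos': array([0.15028244, 0.55445297, 0.23039503]), 'orientation': array([-2.48418155e-04,  1.32015706e-01,  9.91247185e-01, -8.99354091e-04]), 'wrist_force': array([ 0.37789205,  0.2140131 , -0.67657753]), 'ft_torque': array([-0.06990562, -0.01987079,  0.01558195]), 'grip_force': 0.0, 'finger_gap': 0.0854997146900762} 0.0187
scene {'fx': 488.7495944847485, 'fy': 488.7495944847485, 'cx': 276.32132191381345, 'cy': 207.6800645697668, 'D': array([-0.04810364,  0.        ,  0.        ,  0.        ,  0.        ]), 'origin': array([ 1.01258006, -0.4644227 ,  0.96134315]), 'orientation': array([0.87392983, 0.27460946, 0.12699256, 0.38040662])}
top {'fx': 495.3356858347178, 'fy': 495.3356858347178, 'cx': 271.0706597552216, 'cy': 211.16283122659416, 'D': array([-0.16364766,  0.        ,  0.        ,  0.        ,  0.        ]), 'origin': array([ 0.49831423, -0.09524154,  1.28879438]), 'orientation': array([ 0.70771737,  0.02975691, -0.0154035 , -0.70570063])}
```

View pics/scene0.png

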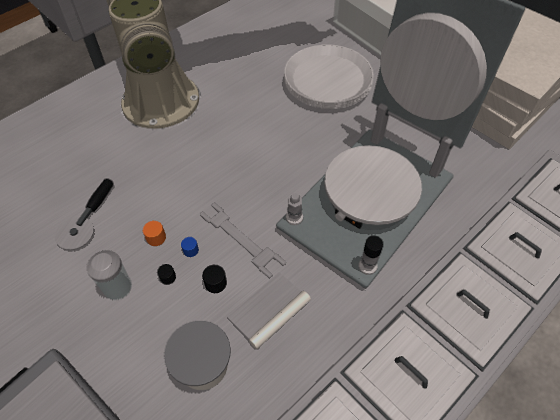

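View pics/top0.png

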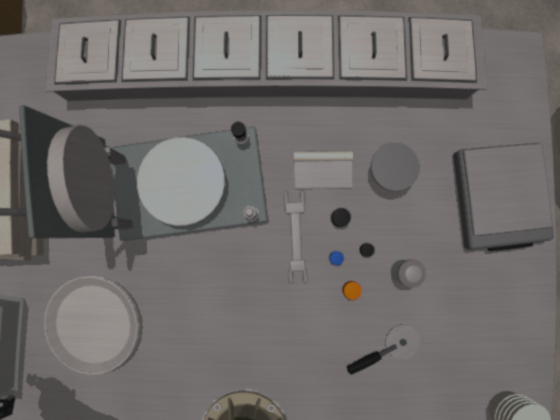

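Candidates for the cap: small black, scene (167,274) / top (367,250); large black, scene (214,279) / top (341,217); blue, scene (190,247); orange, scene (154,233); the fitted cap on the finished stud, scene (373,247). I choose the small black one. The nut is at scene (295,208) / top (249,213).

```bash
python3 - <<'E'
from h import *
T=np.load('top0.npz'); S=np.load('scene0.npz')
def crop(im,u,v,w,h,k): return cv2.resize(im[v-h//2:v+h//2,u-w//2:u+w//2,::-1],None,fx=k,fy=k,interpolation=cv2.INTER_CUBIC)
a=crop(T['im'],352,235,80,60,5);b=crop(T['im'],249,213,80,60,5)
c=crop(S['im'],190,265,80,60,5);d=crop(S['im'],295,208,80,60,5)
cv2.imwrite('pics/crops.png',np.vstack([np.hstack([a,b]),np.hstack([c,d])]))
ct=env.get_calibration('top');cs=env.get_calibration('scene')
g=T['im'].max(2)<45
n,l,st,ce=cv2.connectedComponentsWithStats(g.astype(np.uint8))
for i in range(1,n):
    if 40<st[i,4]<600: print(st[i],ce[i],pix2w(ct,*ce[i],float(np.median(T['d'][l==i]))))
print(pix2w(ct,249,213,float(T['d'][213,249])),T['d'][208:219,244:256])
E
```

```text
[ 27 118  19  45 224] [ 32.99553571 142.25446429] [0.67528878 0.35174338 0.45401898]
[232 123  14  16 160] [238.41875 130.5625 ] [0.76479697 0.00696407 0.13024544]
[454 154  15  94 324] [460.80246914 200.27777778] [ 0.60786515 -0.56066224  0.03400412]
[332 209  18  18 249] [340.24899598 217.49799197] [ 0.56235977 -0.24418091  0.04312739]
[ 94 223  19  14 105] [105.64761905 231.45714286] [0.52151805 0.30487282 0.18679048]
[488 243  45   8 149] [509.89932886 246.55704698] [ 0.4874293  -0.68598625  0.05067019]
[360 244  13  12 128] [366.1796875 249.734375 ] [ 0.48108767 -0.3115308   0.03125591]
[347 352  34  22 326] [363.79754601 362.21779141] [ 0.19362419 -0.30727379  0.02701355]
[  0 397  15  22 215] [  6.29767442 406.8372093 ] [0.13878025 0.49240636 0.30357055]
[234 417  18   3  44] [242.27272727 418.18181818] [ 0.11016222 -0.01121369  0.20523958]
[ 0.56879763 -0.0188914   0.11637564] [[1.2612962 1.1949524 1.1923783 1.1914984 1.1828318 1.1813244 1.1788559
  1.1923738 1.1923498 1.1918529 1.1942222 1.2060757]
 [1.1926252 1.1916816 1.1968598 1.1738527 1.1785454 1.1766065 1.1779574
  1.1
[... 473 characters left out ...]
6 1.175839  1.1758124
  1.1748629 1.1741188 1.1767119 1.1924831 1.1913701]
 [1.1928966 1.1960261 1.1817886 1.1787059 1.1748806 1.1722305 1.1796384
  1.1791333 1.1759006 1.184598  1.1946409 1.1910545]
 [1.193124  1.1901268 1.1922525 1.1785802 1.1793056 1.1756545 1.1797041
  1.1830733 1.1848155 1.185127  1.1891779 1.1907498]
 [1.2524668 1.1925447 1.1918492 1.1952986 1.1924411 1.182204  1.1847457
  1.1947857 1.1908967 1.1901548 1.1936458 1.2042879]
 [1.253391  1.1894462 1.1929126 1.1899502 1.1910481 1.190967  1.1951675
  1.1908541 1.1898894 1.1922526 1.2067119 1.2227945]
 [1.2629495 1.2506644 1.2203785 1.2014861 1.1899924 1.1935362 1.1934816
  1.188445  1.1872406 1.2046424 1.2214984 1.252954 ]]
```

View pics/crops.png

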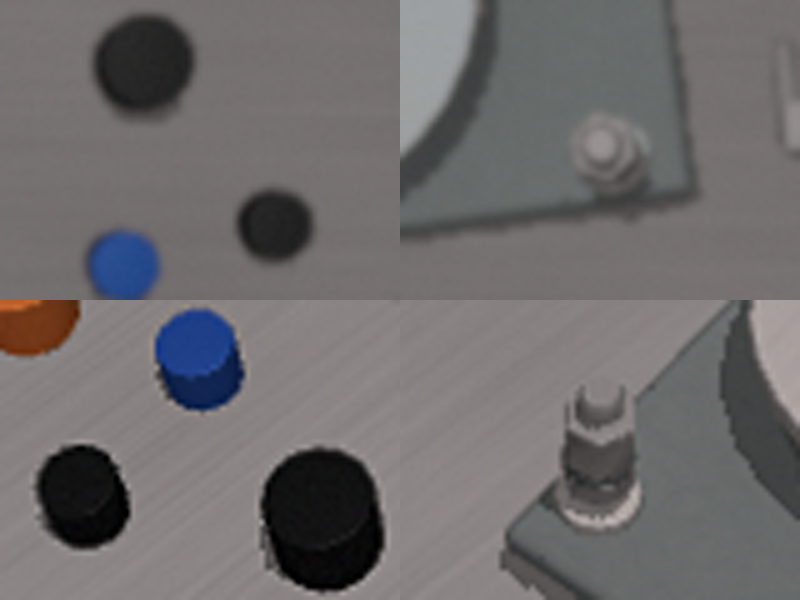

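The crops show the small black disc (top 367,250), about 36 mm across, next to the larger one at (341,217), so the choice is confirmed. The stud end is at about (249.2,212.3) in the top view.

```bash
cat >> h.py <<'E'
def go(P,yawdeg=None,verb=True):
    """shift (cm, tool axes) and turn (deg about tool z) to bring TCP to P, tool x yaw"""
    s=env.get_state(); Rt=q2R(s['orientation'])
    sh=Rt.T@(np.array(P)-s['tcp_pos'])*100
    y0=np.degrees(np.arctan2(Rt[1,0],Rt[0,0]))
    print('shift',sh.round(2),'yaw now',y0.round(2),'q6',np.degrees(s['joint_pos'][5]).round(1),'q1',np.degrees(s['joint_pos'][0]).round(1),'tilt',(Rt[:,2]).round(4))
    if yawdeg is not None: print('turn z', (y0-yawdeg+180)%360-180)
E
python3 - <<'E'
from h import *
c=env.get_calibration('wrist');s=env.get_state();Rt=q2R(s['orientation'])
print(c,'\ncam in tool',Rt.T@(np.array(c['origin'])-s['tcp_pos']),'\nlook',Rt.T@q2R(c['orientation'])@[0,0,-1], 'up',Rt.T@q2R(c['orientation'])@[0,1,0])
ct=env.get_calibration('top');cs=env.get_calibration('scene')
print(pixz(ct,249.2,212.3,.116),pixz(cs,295+(600-600)/5,178+(392-300)/5-.4,.116))
print(pixz(ct,366.6,249.6,.032))
go([.569,-.019,.27])
E
```

```text
{'fx': 332.75319796245134, 'fy': 332.75319796245134, 'cx': 279.24505379570274, 'cy': 206.32530656425854, 'D': array([-0.07408586,  0.        ,  0.        ,  0.        ,  0.        ]), 'origin': array([0.07066774, 0.57805388, 0.37253494]), 'orientation': array([ 0.78376238, -0.1284585 , -0.09641805,  0.59993208])} 
cam in tool [ 0.08306916  0.00162403 -0.14201449] 
look [-0.31727817 -0.00125397  0.94833169] up [ 9.48332502e-01 -6.04149209e-04  3.17277641e-01]
[ 0.5704872  -0.01933237  0.116     ] [ 0.57163907 -0.01756076  0.116     ]
[ 0.48143736 -0.31248049  0.032     ]
shift [-55.42 -44.4   -3.89] yaw now 164.83 q6 82.0 q1 66.8 tilt [-7.0e-04 -1.5e-03 -1.0e+00]
```

Request:
carry_out:
  steps:
    - [[0, 0, -10], [-4, -3.2, -4], 0]
    - [[0, 0, -20], [-8, -6.4, -4], 0]
    - [[0, 0, -30], [-13, -10.4, -4], 0]
    - [[0, 0, -40], [-18, -14.4, -4], 0]
    - [[0, 0, -50], [-23, -18.4, -4], 0]
    - [[0, 0, -60], [-28, -22.4, -4], 0]
    - [[0, 0, -70], [-33, -26.4, -4], 0]
    - [[0, 0, -80], [-37, -29.6, -4], 0]

```text
clock: 1.1
tcp_pos: [0.4039, 0.2093, 0.2711]
orientation: [-0.0, -0.501, 0.866, 0.0]
wrist_force: [0.8, 1.0, 0.8]
finger_gap: 0.0852
grip_force: 0.0
```

```bash
python3 -c "
from h import *
go([.571,-.0185,.20],-33)"
```

```text
shift [ 11.41 -25.85   7.1 ] yaw now -119.92 q6 -42.8 q1 17.3 tilt [-2.e-04  1.e-04 -1.e+00]
turn z -86.92462150912436
```

Request:
carry_out:
  steps:
    - [[0, 0, -10.5], [2.5, -4, 0], 0]
    - [[0, 0, -21], [5, -9, 0], 0]
    - [[0, 0, -31.5], [7, -13, 0], 0]
    - [[0, 0, -42], [9, -17, 0], 0]
    - [[0, 0, -52], [10.5, -20, 1], 0]
    - [[0, 0, -62], [11.2, -20.8, 4], 0]
    - [[0, 0, -72], [11.2, -20.8, 6], 0]
    - [[0, 0, -82], [11.2, -20.8, 7], 0]

```text
clock: 2.1
tcp_pos: [0.5256, 0.0092, 0.1993]
orientation: [0.0, 0.946, -0.325, -0.002]
wrist_force: [-0.0, -0.5, -0.1]
finger_gap: 0.0854
grip_force: 0.0
```

```bash
python3 - <<'E'
from h import *
go([.571,-.0185,.20],-33)
c=env.get_calibration('wrist');im,d=env.read_camera('wrist');np.savez('w1.npz',im=im,d=d)
go([.571,-.0185,.20],-33)
import pickle;pickle.dump(c,open('w1.pkl','wb'))
u,v=w2pix(c,[.571,-.0185,.1])[0];print(u,v)
u,v=int(u),int(v)
cr=im[max(0,v-75):v+75,max(0,u-100):u+100,::-1];print(max(0,u-100),max(0,v-75))
cv2.imwrite('pics/w1.png',cv2.resize(cr,None,fx=4,fy=4,interpolation=cv2.INTER_CUBIC))
E
```

```text
shift [ 5.28 -0.61 -0.08] yaw now -37.94 q6 -149.8 q1 -7.8 tilt [-3.2e-03  6.0e-04 -1.0e+00]
turn z -4.94031036476656
shift [ 5.33 -0.59 -0.17] yaw now -37.64 q6 -150.1 q1 -7.7 tilt [-4.4e-03  7.0e-04 -1.0e+00]
turn z -4.635718924892956
271.4022829539244 134.80854389656173
171 59
```

View pics/w1.png

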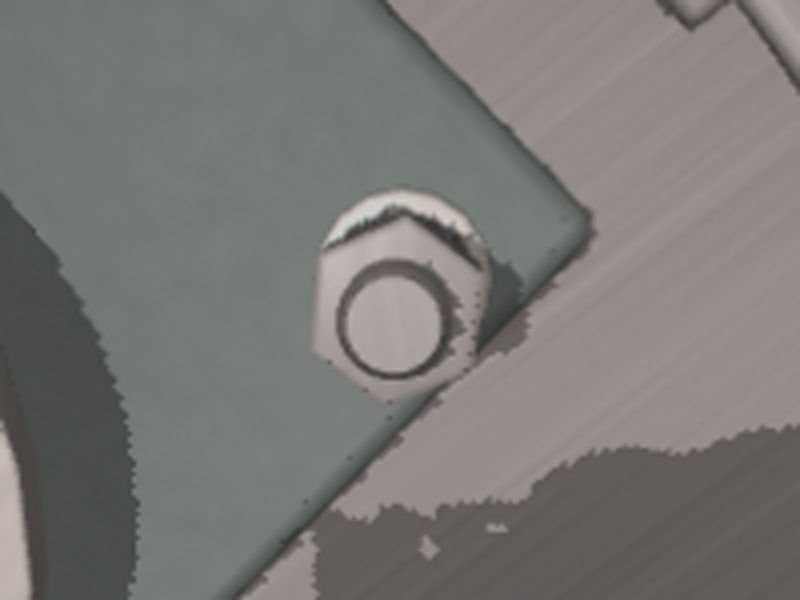

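The wrist crop shows the stud end at crop (392,325). The nut's top corners are at about (403,218), (487,268), (475,355), (390,403), (313,350) and (322,250).

```bash
python3 - <<'E'
from h import *
import pickle
c=pickle.load(open('w1.pkl','rb'))
f=lambda p:(171+p[0]/4-.4,59+p[1]/4-.4)
print('stud',pixz(c,*f((392,322)),.116))
P=np.array([pixz(c,*f(p),.100)[:2] for p in [(403,218),(487,268),(475,355),(390,403),(313,350),(322,250)]])
m=P.mean(0);D=P-m;print('nut',m,np.linalg.norm(D,axis=1),np.degrees(np.arctan2(D[:,1],D[:,0]))%60)
E
python3 -c "
from h import *
go([.571,-.0185,.09])"
```

```text
stud [ 0.5711695  -0.01663505  0.116     ]
nut [ 0.57107723 -0.017442  ] [0.01574451 0.01730732 0.01615726 0.01724445 0.01717829 0.01687361] [18.61997023 16.17352252 20.751283   16.5555036  17.79172131 14.73037853]
shift [ 5.37 -0.61 10.83] yaw now -37.64 q6 -150.1 q1 -7.7 tilt [-4.4e-03  7.0e-04 -1.0e+00]
```

Request:
carry_out:
  steps:
    - [[0, 0, 9.4], [0, 0, 1], 0]
    - [[0, 0, 9.4], [0, 0, 3], 0]
    - [[0, 0, 9.4], [0, 0, 5], 0]
    - [[0, 0, 9.4], [0, 0, 6], 0]
    - [[0, 0, 9.4], [0, 0, 6], 0]
    - [[0, 0, 9.4], [0, 0, 6], 0]
    - [[0, 0, 9.4], [0, 0, 6], 0]
    - [[0, 0, 9.4], [0, 0, 6], 0]
  force: 40

```text
clock: 3.15
tcp_pos: [0.527, 0.0094, 0.1419]
orientation: [-0.0, 0.915, -0.404, 0.0]
wrist_force: [-0.9, -0.1, -0.1]
finger_gap: 0.0854
grip_force: 0.0
```

```bash
python3 - <<'E'
from h import *
c=env.get_calibration('wrist');im,d=env.read_camera('wrist')
go([.571,-.0175,.076],-42.6)
import pickle;pickle.dump(c,open('w2.pkl','wb'))
print(w2pix(c,[[.571,-.0175,.1],[.571,-.0175,.116]]))
cr=im[110:320,140:420,::-1]
cv2.imwrite('pics/w2.png',cv2.resize(cr,None,fx=2.8,fy=2.8,interpolation=cv2.INTER_CUBIC))
E
```

```text
shift [ 4.95 -1.44  6.57] yaw now -47.63 q6 -140.1 q1 -7.7 tilt [ 7.e-04 -0.e+00 -1.e+00]
turn z -5.034838526772404
[[254.05373593 152.90538096]
 [251.80864506 158.0698105 ]]
```

View pics/w2.png

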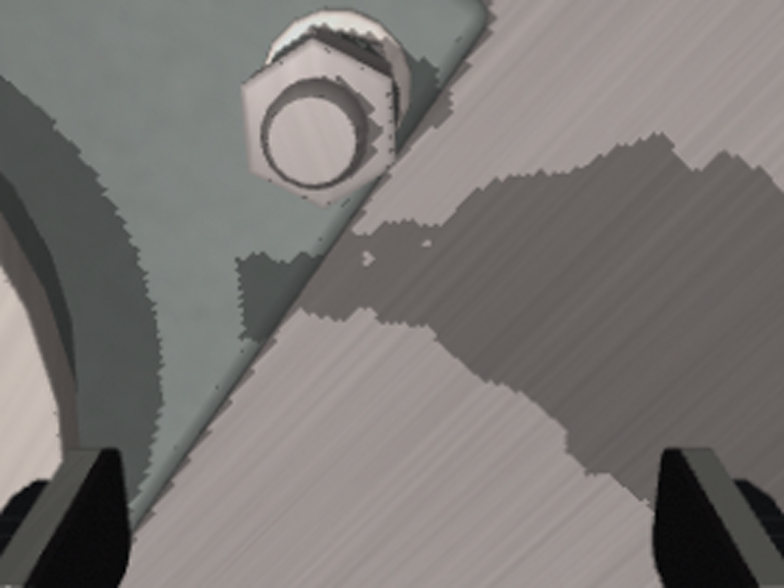

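The stud end is at crop (312,138). The nut's top corners are at about (315,38), (393,75), (396,160), (325,205), (250,168) and (242,86).

```bash
python3 - <<'E'
from h import *
import pickle
c=pickle.load(open('w2.pkl','rb'))
f=lambda p:(140+p[0]/2.8-.3,110+p[1]/2.8-.3)
print('stud',pixz(c,*f((311,138)),.116))
P=np.array([pixz(c,*f(p),.100)[:2] for p in [(315,38),(393,75),(396,160),(325,205),(250,168),(242,86)]])
m=P.mean(0);D=P-m;print('nut',m,np.linalg.norm(D,axis=1),np.degrees(np.arctan2(D[:,1],D[:,0]))%60)
go([.571,-.017,.12],-42.6)
E
```

```text
stud [ 0.57108265 -0.01678956  0.116     ]
nut [ 0.57074925 -0.01717839] [0.01652612 0.01723423 0.01680073 0.0167644  0.01694591 0.01685251] [14.52630548 15.45674759 16.00934254 14.49335905 14.66517267 16.53536353]
shift [ 4.92 -1.48  2.17] yaw now -47.63 q6 -140.1 q1 -7.7 tilt [ 7.e-04 -0.e+00 -1.e+00]
turn z -5.034838526772404
```

Request:
carry_out:
  steps:
    - [[0, 0, -3], [2.5, -0.74, 0], 0]
    - [[0, 0, -3], [4.9, -1.48, 0], 0]
    - [[0, 0, -3], [4.9, -1.48, 0], 0]
    - [[0, 0, -3], [4.9, -1.48, 1], 0]
    - [[0, 0, -3], [4.9, -1.48, 3], 0]
    - [[0, 0, -3], [4.9, -1.48, 5], 0]
    - [[0, 0, -3], [4.9, -1.48, 6.65], 0]
    - [[0, 0, -3], [4.9, -1.48, 6.65], 0]

```text
clock: 4.2
tcp_pos: [0.5688, -0.0162, 0.0732]
orientation: [0.0, 0.925, -0.38, -0.002]
wrist_force: [0.3, -0.3, 0.7]
finger_gap: 0.0852
grip_force: 0.0
```

```bash
python3 - <<'E'
from h import *
go([.571,-.017,.075],-44.6); print(env.get_state()['ft_torque'])
E
```

```text
shift [ 0.21 -0.1  -0.18] yaw now -44.61 q6 -145.1 q1 -9.7 tilt [-3.5e-03  7.0e-04 -1.0e+00]
turn z -0.008406457338764994
[-0.04953475 -0.03958592  0.00516748]
```

Request:
carry_out:
  steps:
    - [[0, 0, 0], [0, 0, 0], 60]
    - [[0, 0, 0], [0, 0, 0], 120]
    - [[0, 0, 0], [0, 0, 0], 140]
    - [[0, 0, 0], [0, 0, 0], 255]
    - [[0, 0, 0], [0, 0, 0], 255]
    - [[0, 0, 0], [0, 0, 0], 255]
    - [[0, 0, 0], [0, 0, 0], 255]
    - [[0, 0, 0], [0, 0, 0], 255]
  force: 40

```text
clock: 5.2
tcp_pos: [0.5709, -0.0171, 0.0754]
orientation: [0.0, 0.925, -0.38, 0.0]
wrist_force: [-1.9, -0.5, 5.4]
finger_gap: 0.0292
grip_force: 40.8
```

```bash
cat >> h.py <<'E'
def st():
    s=env.get_state(); go([.571,-.017,.075]); print('t',s['clock'],'tcp',s['tcp_pos'].round(4),'F',s['wrist_force'].round(2),'M',s['ft_torque'].round(3),'gap',round(s['finger_gap'],4),'grip',s['grip_force'])
E
python3 -c "from h import *;st()"
```

```text
shift [ 0.   -0.01  0.04] yaw now -44.64 q6 -145.1 q1 -9.8 tilt [ 8.e-04 -3.e-04 -1.e+00]
t 5.2 tcp [ 0.5709 -0.0171  0.0754] F [-1.87 -0.51  5.42] M [-0.185  0.296 -0.063] gap 0.0292 grip 40.81054829817731
```

Request:
carry_out:
  steps:
    - [[0, 0, 10], [0, 0, 0.007], 255]
    - [[0, 0, 20], [0, 0, 0.014], 255]
    - [[0, 0, 30], [0, 0, 0.02], 255]
    - [[0, 0, 40], [0, 0, 0.028], 255]
    - [[0, 0, 50], [0, 0, 0.035], 255]
    - [[0, 0, 60], [0, 0, 0.042], 255]
    - [[0, 0, 70], [0, 0, 0.049], 255]
    - [[0, 0, 80], [0, 0, 0.056], 255]

```text
clock: 6.2
tcp_pos: [0.5723, -0.017, 0.0749]
orientation: [0.001, -0.462, 0.887, -0.001]
wrist_force: [2.6, -1.0, 2.1]
finger_gap: 0.0291
grip_force: 40.5
```

```bash
python3 -c "from h import *;st()"
```

```text
shift [ 0.07  0.11 -0.01] yaw now -124.95 q6 -64.8 q1 -9.7 tilt [ 3.4e-03 -2.0e-04 -1.0e+00]
t 6.2 tcp [ 0.5723 -0.017   0.0749] F [ 2.64 -0.98  2.13] M [-0.097 -0.44   0.049] gap 0.0291 grip 40.47530853655189
```

Request:
carry_out:
  steps:
    - [[0, 0, 10], [0, 0, 0.007], 255]
    - [[0, 0, 20], [0, 0, 0.014], 255]
    - [[0, 0, 30], [0, 0, 0.02], 255]
    - [[0, 0, 40], [0, 0, 0.028], 255]
    - [[0, 0, 50], [0, 0, 0.035], 255]
    - [[0, 0, 60], [0, 0, 0.042], 255]
    - [[0, 0, 70], [0, 0, 0.049], 255]
    - [[0, 0, 80], [0, 0, 0.056], 255]

```text
clock: 7.2
tcp_pos: [0.5726, -0.0184, 0.0744]
orientation: [0.002, 0.216, 0.976, -0.001]
wrist_force: [2.4, -4.3, 1.8]
finger_gap: 0.0289
grip_force: 40.4
```

```bash
python3 -c "from h import *;st()"
```

```text
shift [ 0.2   0.06 -0.06] yaw now 155.0 q6 15.2 q1 -9.8 tilt [ 0.0037 -0.0029 -1.    ]
t 7.2 tcp [ 0.5726 -0.0184  0.0744] F [ 2.37 -4.33  1.81] M [-0.978 -0.408  0.089] gap 0.0289 grip 40.441035161493346
```

Request:
carry_out:
  steps:
    - [[0, 0, 5], [-0.05, -0.02, 0], 255]
    - [[0, 0, 10], [-0.1, -0.04, 0.005], 255]
    - [[0, 0, 15], [-0.15, -0.05, 0.01], 255]
    - [[0, 0, 20], [-0.15, -0.05, 0.014], 255]
    - [[0, 0, 20], [-0.15, -0.05, 0.014], 255]
    - [[0, 0, 20], [-0.15, -0.05, 0.014], 255]
    - [[0, 0, 20], [-0.15, -0.05, 0.014], 255]
    - [[0, 0, 20], [-0.15, -0.05, 0.014], 255]

```text
clock: 8.2
tcp_pos: [0.5725, -0.0188, 0.0742]
orientation: [0.001, 0.379, 0.925, -0.0]
wrist_force: [-1.1, -3.0, 5.5]
finger_gap: 0.0293
grip_force: 40.9
```

```bash
python3 -c "from h import *;st()"
```

```text
shift [ 0.23  0.02 -0.08] yaw now 135.44 q6 34.7 q1 -9.9 tilt [ 0.0016 -0.0016 -1.    ]
t 8.2 tcp [ 0.5725 -0.0188  0.0742] F [-1.06 -2.95  5.54] M [-0.673  0.19   0.006] gap 0.0293 grip 40.90684526134282
```

Request:
carry_out:
  steps:
    - [[0, 0, 1.5], [0, 0, 0.001], 255]
    - [[0, 0, 3], [0, 0, 0.002], 255]
    - [[0, 0, 4.5], [0, 0, 0.003], 255]
    - [[0, 0, 6], [0, 0, 0.004], 255]
    - [[0, 0, 8], [0, 0, 0.005], 255]
    - [[0, 0, 10], [0, 0, 0.006], 255]
    - [[0, 0, 12], [0, 0, 0.007], 255]
    - [[0, 0, 14], [0, 0, 0.009], 255]

```text
clock: 9.2
tcp_pos: [0.5722, -0.0189, 0.0741]
orientation: [0.001, 0.49, 0.872, -0.001]
wrist_force: [-0.9, -4.3, 5.3]
finger_gap: 0.0293
grip_force: 40.9
```

```bash
python3 -c "from h import *;st()"
```

```text
shift [ 0.22 -0.01 -0.09] yaw now 121.38 q6 48.7 q1 -9.9 tilt [ 0.001  -0.0019 -1.    ]
t 9.2 tcp [ 0.5722 -0.0189  0.0741] F [-0.88 -4.34  5.27] M [-0.822  0.369  0.06 ] gap 0.0293 grip 40.93456963542849
```

Request:
carry_out:
  steps:
    - [[0, 0, 1.5], [0, 0, 0.001], 255]
    - [[0, 0, 3], [0, 0, 0.002], 255]
    - [[0, 0, 4.5], [0, 0, 0.003], 255]
    - [[0, 0, 6], [0, 0, 0.004], 255]
    - [[0, 0, 7.5], [0, 0, 0.005], 255]
    - [[0, 0, 9], [0, 0, 0.006], 255]
    - [[0, 0, 10.5], [0, 0, 0.007], 255]
    - [[0, 0, 12], [0, 0, 0.008], 255]

```text
clock: 10.2
tcp_pos: [0.572, -0.019, 0.074]
orientation: [0.001, 0.578, 0.816, -0.001]
wrist_force: [-0.9, -3.7, 7.1]
finger_gap: 0.0294
grip_force: 41.0
```

```bash
python3 -c "from h import *;st()"
```

```text
shift [ 0.22 -0.03 -0.1 ] yaw now 109.39 q6 60.7 q1 -9.9 tilt [ 7.0e-04 -2.1e-03 -1.0e+00]
t 10.2 tcp [ 0.572 -0.019  0.074] F [-0.93 -3.74  7.13] M [-0.916  0.492  0.057] gap 0.0294 grip 40.98530173650943
```

Request:
carry_out:
  steps:
    - [[0, 0, 1.5], [0, 0, 0.001], 255]
    - [[0, 0, 3], [0, 0, 0.002], 255]
    - [[0, 0, 4.5], [0, 0, 0.003], 255]
    - [[0, 0, 6], [0, 0, 0.004], 255]
    - [[0, 0, 7.5], [0, 0, 0.005], 255]
    - [[0, 0, 9], [0, 0, 0.006], 255]
    - [[0, 0, 10.5], [0, 0, 0.007], 255]
    - [[0, 0, 12], [0, 0, 0.008], 255]

```text
clock: 11.2
tcp_pos: [0.5718, -0.019, 0.0739]
orientation: [0.001, 0.66, 0.751, -0.001]
wrist_force: [-3.2, -4.5, 6.4]
finger_gap: 0.0292
grip_force: 41.1
```

```bash
python3 -c "from h import *;st()"
```

```text
shift [ 0.21 -0.06 -0.11] yaw now 97.4 q6 72.7 q1 -9.9 tilt [ 3.0e-04 -2.2e-03 -1.0e+00]
t 11.2 tcp [ 0.5718 -0.019   0.0739] F [-3.21 -4.52  6.35] M [-0.923  0.536  0.207] gap 0.0292 grip 41.08887959620915
```

Request:
carry_out:
  steps:
    - [[0, 0, 1], [0, 0, 0.001], 255]
    - [[0, 0, 2], [0, 0, 0.001], 255]
    - [[0, 0, 3], [0, 0, 0.002], 255]
    - [[0, 0, 4], [0, 0, 0.002], 255]
    - [[0, 0, 5], [0, 0, 0.003], 255]
    - [[0, 0, 6], [0, 0, 0.004], 255]
    - [[0, 0, 7], [0, 0, 0.005], 255]
    - [[0, 0, 8], [0, 0, 0.005], 255]

```text
clock: 12.2
tcp_pos: [0.5717, -0.019, 0.0739]
orientation: [0.001, 0.711, 0.704, -0.001]
wrist_force: [-3.3, -4.6, 7.2]
finger_gap: 0.0293
grip_force: 41.1
```

```bash
python3 -c "from h import *;st()"
```

```text
shift [ 0.2  -0.07 -0.11] yaw now 89.45 q6 80.7 q1 -9.9 tilt [ 1.0e-04 -2.3e-03 -1.0e+00]
t 12.2 tcp [ 0.5717 -0.019   0.0739] F [-3.28 -4.64  7.24] M [-0.93   0.663  0.377] gap 0.0293 grip 41.14111353876069
```

Request:
carry_out:
  steps:
    - [[0, 0, 0], [0, 0, 0], 255]
    - [[0, 0, 0], [0, 0, 0], 255]
    - [[0, 0, 0], [0, 0, 0], 255]
    - [[0, 0, 0], [0, 0, 0], 255]
    - [[0, 0, 1], [0, 0, 0], 255]
    - [[0, 0, 2], [0, 0, 0], 255]
    - [[0, 0, 3], [0, 0, 0], 255]
    - [[0, 0, 4], [0, 0, 0], 255]

```text
clock: 13.2
tcp_pos: [0.5716, -0.019, 0.0739]
orientation: [0.001, 0.735, 0.679, -0.001]
wrist_force: [-3.7, -4.5, 7.6]
finger_gap: 0.0291
grip_force: 41.2
```

```bash
python3 -c "from h import *;st()"
```

```text
shift [ 0.19 -0.07 -0.11] yaw now 85.46 q6 84.7 q1 -9.9 tilt [-1.0e-04 -2.3e-03 -1.0e+00]
t 13.2 tcp [ 0.5716 -0.019   0.0739] F [-3.72 -4.48  7.59] M [-0.999  0.705  0.507] gap 0.0291 grip 41.15610160399228
```

The reading is 0.507 N m while turning, so the nuts are jammed. Next I release and rise.

Request:
carry_out:
  steps:
    - [[0, 0, 0], [0, 0, 0], 0]
    - [[0, 0, 0], [0, 0, 0], 0]
    - [[0, 0, 0], [0, 0, 0], 0]
    - [[0, 0, 0], [0, 0, 0], 0]
    - [[0, 0, 0], [0, 0, -3], 0]
    - [[0, 0, 0], [0, 0, -6], 0]
    - [[0, 0, 0], [0, 0, -9], 0]
    - [[0, 0, 0], [0, 0, -12], 0]

```text
clock: 14.2
tcp_pos: [0.5717, -0.0178, 0.1941]
orientation: [-0.0, 0.735, 0.678, 0.0]
wrist_force: [0.7, 0.1, -0.0]
finger_gap: 0.0855
grip_force: 0.0
```

```bash
python3 - <<'E'
from h import *
st()
c=env.get_calibration('wrist');im,d=env.read_camera('wrist')
import pickle;pickle.dump(c,open('w3.pkl','wb'))
u,v=w2pix(c,[.5715,-.0175,.1])[0].astype(int);print(u,v)
x0,y0=max(0,u-70),max(0,v-50);print(x0,y0)
cv2.imwrite('pics/w3.png',cv2.resize(im[y0:y0+105,x0:x0+140,::-1],None,fx=5,fy=5,interpolation=cv2.INTER_CUBIC))
ct=env.get_calibration('top');print('shaker',pixz(ct,410,273,.1),'blue',pixz(ct,336,258,.03))
go([.481,-.303,.19],90)
E
```

```text
shift [ 0.07 -0.08 11.91] yaw now 85.39 q6 84.8 q1 -9.8 tilt [-0.e+00  2.e-04 -1.e+00]
t 14.2 tcp [ 0.5717 -0.0178  0.1941] F [ 0.68  0.12 -0.01] M [-0.045  0.005  0.069] gap 0.0855 grip 0.0
280 211
210 161
shaker [ 0.42568837 -0.40648634  0.1       ] blue [ 0.46015601 -0.234634    0.03      ]
shift [-29.14  -6.95   0.82] yaw now 85.39 q6 84.8 q1 -9.8 tilt [ 6.2e-03 -9.0e-04 -1.0e+00]
turn z -4.608421223963887
```

View pics/w3.png

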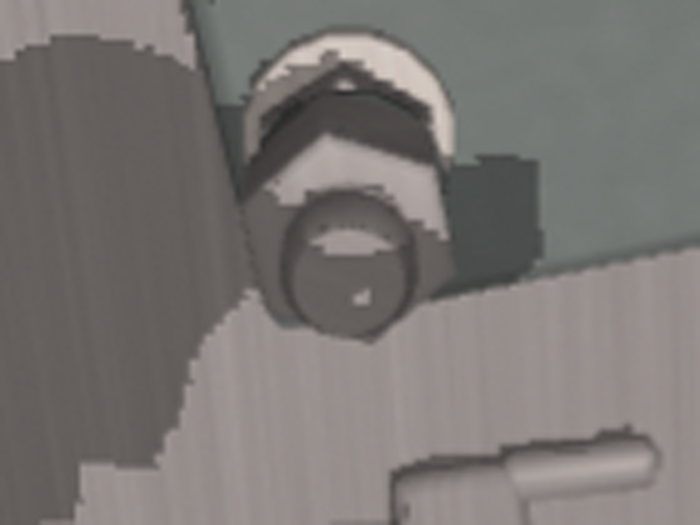

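The crop shows the lock nut down on the washer, with the stud end at about crop (349,276). The fingers are clear.

Request:
carry_out:
  steps:
    - [[0, 0, -1], [-4, -1, 0], 0]
    - [[0, 0, -2], [-9, -2, 0], 0]
    - [[0, 0, -3], [-14, -3.5, 0], 0]
    - [[0, 0, -4.6], [-19, -4.5, 0], 0]
    - [[0, 0, -4.6], [-24, -5.7, 0], 0]
    - [[0, 0, -4.6], [-29.1, -6.95, 0], 0]
    - [[0, 0, -4.6], [-29.1, -6.95, 0], 0]
    - [[0, 0, -4.6], [-29.1, -6.95, 0], 0]

```text
clock: 15.25
tcp_pos: [0.4788, -0.3021, 0.1928]
orientation: [-0.0, 0.707, 0.707, 0.0]
wrist_force: [0.7, 0.4, 1.0]
finger_gap: 0.0858
grip_force: 0.0
```

```bash
python3 - <<'E'
from h import *
import pickle
print('stud',pixz(pickle.load(open('w3.pkl','rb')),279.4,215.8,.116))
st()
c=env.get_calibration('wrist');im,d=env.read_camera('wrist')
p=w2pix(c,[[.481,-.312,.032]])[0];print(p)
u,v=p.astype(int);m=np.zeros((420,560),np.uint8);m[v-60:v+60,u-60:u+60]=(im[v-60:v+60,u-60:u+60].max(2)<60)
n,l,s,ce=cv2.connectedComponentsWithStats(m)
for i in range(1,n):
  if s[i,4]>200: print(s[i],ce[i],np.median(d[l==i]))
# top face pixels by depth
P=[]
for y,x in zip(*np.nonzero(m)):
    w=pix2w(c,x,y,float(d[y,x]))
    if .024<w[2]<.042: P.append(w)
P=np.array(P);print(len(P),P.mean(0),P.min(0),P.max(0))
(cx,cy),r=cv2.minEnclosingCircle((P[:,:2]*1000).astype(np.float32));print(cx,cy,r)
cv2.imwrite('pics/w4.png',im[:,:,::-1])
E
```

```text
stud [ 0.57086019 -0.01526511  0.116     ]
shift [28.51  9.19 11.81] yaw now 89.94 q6 49.7 q1 -40.4 tilt [-3.e-04  1.e-03 -1.e+00]
t 15.25 tcp [ 0.4788 -0.3021  0.1928] F [0.7  0.42 0.98] M [-0.053 -0.045  0.011] gap 0.0858 grip 0.0
[282.77273826 198.18672939]
[ 263  175   37   41 1203] [280.82460515 195.45469659] 0.3180065
1037 [ 0.47925652 -0.31187485  0.03129011] [ 0.46199941 -0.32981779  0.02403228] [ 0.49662295 -0.29543612  0.03409744]
479.3499755859375 -313.0534973144531 17.674211502075195
```

View pics/w4.png

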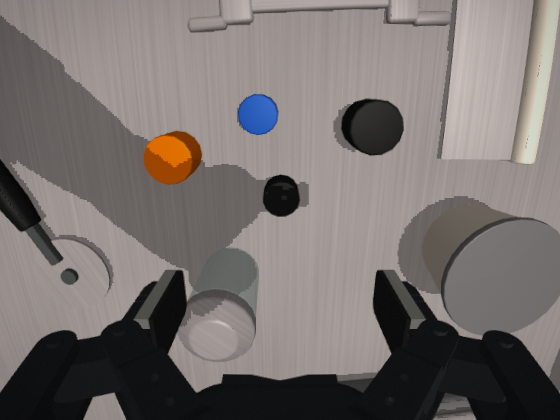

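The wrist view shows the small cap at (281,195), clear of its neighbours: blue (258,114), orange (172,158), large black (372,127) and shaker (220,310). From the grip geometry, the stud axis is at (0.5717, -0.0180) in the robot's own frame. I'll square the cap in the fingers with two grips 90° apart.

Request:
carry_out:
  steps:
    - [[0, 0, 0], [-0.9, 0.05, 3], 75]
    - [[0, 0, 0], [-0.9, 0.05, 8], 75]
    - [[0, 0, 0], [-0.9, 0.05, 12], 75]
    - [[0, 0, 0], [-0.9, 0.05, 15], 75]
    - [[0, 0, 0], [-0.9, 0.05, 17], 75]
    - [[0, 0, 0], [-0.9, 0.05, 18.3], 75]
    - [[0, 0, 0], [-0.9, 0.05, 18.3], 75]
    - [[0, 0, 0], [-0.9, 0.05, 18.3], 75]
  force: 20

```text
clock: 16.3
tcp_pos: [0.4803, -0.3115, 0.0111]
orientation: [0.001, 0.707, 0.707, 0.0]
wrist_force: [0.4, 0.5, -0.9]
finger_gap: 0.0603
grip_force: 0.0
```

```bash
python3 -c "
from h import *
st();go([.4793,-.3112,.009])"
```

```text
shift [29.44  9.08 -6.4 ] yaw now 90.01 q6 49.0 q1 -41.0 tilt [ 1.2e-03 -9.0e-04 -1.0e+00]
t 16.3 tcp [ 0.4803 -0.3115  0.0111] F [ 0.44  0.54 -0.87] M [-0.05  -0.015  0.031] gap 0.0603 grip 0.0
shift [ 0.03 -0.1   0.21] yaw now 90.01 q6 49.0 q1 -41.0 tilt [ 1.2e-03 -9.0e-04 -1.0e+00]
```

Close, then reopen to about 60 mm.

Request:
carry_out:
  steps:
    - [[0, 0, 0], [0, 0, 0.1], 150]
    - [[0, 0, 0], [0, 0, 0.1], 180]
    - [[0, 0, 0], [0, 0, 0.1], 255]
    - [[0, 0, 0], [0, 0, 0.1], 255]
    - [[0, 0, 0], [0, 0, 0.1], 255]
    - [[0, 0, 0], [0, 0, 0.1], 75]
    - [[0, 0, 0], [0, 0, 0.1], 75]
    - [[0, 0, 0], [0, 0, 0.1], 75]
  force: 20

```text
clock: 17.3
tcp_pos: [0.4793, -0.3112, 0.0089]
orientation: [-0.0, 0.707, 0.707, 0.0]
wrist_force: [0.8, 0.5, -0.0]
finger_gap: 0.0605
grip_force: 0.0
```

Request:
carry_out:
  steps:
    - [[0, 0, -10.5], [0, 0, 0], 75]
    - [[0, 0, -21], [0, 0, 0], 75]
    - [[0, 0, -31.5], [0, 0, 0], 75]
    - [[0, 0, -42], [0, 0, 0], 75]
    - [[0, 0, -52.5], [0, 0, 0], 75]
    - [[0, 0, -63], [0, 0, 0], 75]
    - [[0, 0, -73], [0, 0, 0], 75]
    - [[0, 0, -80], [0, 0, 0], 75]

```text
clock: 18.3
tcp_pos: [0.4794, -0.3112, 0.009]
orientation: [-0.0, 0.085, 0.996, 0.0]
wrist_force: [1.2, 0.1, 0.8]
finger_gap: 0.0599
grip_force: 0.0
```

Request:
carry_out:
  steps:
    - [[0, 0, -10], [0, 0, 0], 75]
    - [[0, 0, -10], [0, 0, 0], 75]
    - [[0, 0, -10], [0, 0, 0], 150]
    - [[0, 0, -10], [0, 0, 0], 255]
    - [[0, 0, -10], [0, 0, 0], 255]
    - [[0, 0, -10], [0, 0, 0], 255]
    - [[0, 0, -10], [0, 0, 0], 255]
    - [[0, 0, -10], [0, 0, 0], 255]
  force: 30

```text
clock: 19.3
tcp_pos: [0.4796, -0.3114, 0.0093]
orientation: [0.0, 0.0, 1.0, -0.0]
wrist_force: [0.2, 0.3, 2.4]
finger_gap: 0.0349
grip_force: 30.0
```

```bash
python3 -c "
from h import *
st();go([.5717,-.018,.2])"
```

```text
shift [-9.12 29.45 -6.57] yaw now 179.97 q6 -41.0 q1 -41.0 tilt [ 2.e-04 -1.e-04 -1.e+00]
t 19.3 tcp [ 0.4796 -0.3114  0.0093] F [0.19 0.27 2.44] M [-0.045  0.019 -0.06 ] gap 0.0349 grip 30.02509015845135
shift [ -9.19  29.34 -19.07] yaw now 179.97 q6 -41.0 q1 -41.0 tilt [ 2.e-04 -1.e-04 -1.e+00]
```

Request:
carry_out:
  steps:
    - [[0, 0, 0], [0, 0, -2], 255]
    - [[0, 0, 0], [0, 0, -7], 255]
    - [[0, 0, 0], [0, 0, -12], 255]
    - [[0, 0, 0], [-1.5, 5, -15], 255]
    - [[0, 0, 0], [-3, 10, -15], 255]
    - [[0, 0, 0], [-4.5, 15, -15], 255]
    - [[0, 0, 0], [-6, 19.5, -15], 255]
    - [[0, 0, 0], [-7, 23, -15], 255]

```text
clock: 20.3
tcp_pos: [0.5497, -0.0793, 0.1589]
orientation: [-0.0, -0.0, 1.0, 0.0]
wrist_force: [0.2, -0.8, 0.4]
finger_gap: 0.0353
grip_force: 30.1
```

Request:
carry_out:
  steps:
    - [[0, 0, 0], [-1, 3, 0], 255]
    - [[0, 0, 0], [-2.2, 6.3, 0], 255]
    - [[0, 0, 0], [-2.2, 6.3, 0], 255]
    - [[0, 0, 0], [-2.2, 6.3, 0], 255]
    - [[0, 0, 0], [-2.2, 6.3, 0], 255]
    - [[0, 0, 0], [-2.2, 6.3, 0], 255]
    - [[0, 0, 0], [-2.2, 6.3, 0], 255]
    - [[0, 0, 0], [-2.2, 6.3, 0], 255]

```text
clock: 21.3
tcp_pos: [0.5716, -0.0187, 0.1593]
orientation: [0.0, 0.001, 1.0, 0.0]
wrist_force: [0.2, -0.8, -0.7]
finger_gap: 0.0347
grip_force: 30.1
```

```bash
python3 -c "
from h import *
st();go([.5717,-.018,.130])"
```

```text
shift [0.06 0.17 8.43] yaw now 179.94 q6 -9.9 q1 -9.9 tilt [ 1.e-04  1.e-04 -1.e+00]
t 21.3 tcp [ 0.5716 -0.0187  0.1593] F [ 0.21 -0.79 -0.69] M [-0.03  -0.064  0.012] gap 0.0347 grip 30.145928850397468
shift [-0.01  0.07  2.93] yaw now 179.94 q6 -9.9 q1 -9.9 tilt [ 1.e-04  1.e-04 -1.e+00]
```

Request:
carry_out:
  steps:
    - [[0, 0, 0], [0, 0.07, 1], 255]
    - [[0, 0, 0], [0, 0.07, 2], 255]
    - [[0, 0, 0], [0, 0.07, 2.8], 255]
    - [[0, 0, 0], [0, 0.07, 3.2], 255]
    - [[0, 0, 0], [0, 0.07, 3.4], 255]
    - [[0, 0, 0], [0, 0.07, 3.6], 255]
    - [[0, 0, 0], [0, 0.07, 3.8], 255]
    - [[0, 0, 0], [0, 0.07, 3.9], 255]

```text
clock: 22.3
tcp_pos: [0.5717, -0.0177, 0.1203]
orientation: [0.0, 0.0, 1.0, 0.0]
wrist_force: [-0.0, -0.7, -1.2]
finger_gap: 0.035
grip_force: 30.1
```

```bash
python3 -c "
from h import *
st();go([.5717,-.018,.1088])"
```

```text
shift [0.07 0.07 4.53] yaw now 179.97 q6 -9.8 q1 -9.8 tilt [ 2.e-04  1.e-04 -1.e+00]
t 22.3 tcp [ 0.5717 -0.0177  0.1203] F [-0.05 -0.71 -1.15] M [-0.048 -0.048 -0.011] gap 0.035 grip 30.146607644855976
shift [ 0.   -0.03  1.15] yaw now 179.97 q6 -9.8 q1 -9.8 tilt [ 2.e-04  1.e-04 -1.e+00]
```

Request:
carry_out:
  steps:
    - [[0, 0, 0], [0, 0, 0.3], 255]
    - [[0, 0, 0], [0, 0, 0.6], 255]
    - [[0, 0, 0], [0, 0, 0.8], 255]
    - [[0, 0, 0], [0, 0, 0.9], 255]
    - [[0, 0, 0], [0, 0, 1.0], 255]
    - [[0, 0, 0], [0, 0, 1.1], 255]
    - [[0, 0, 0], [0, 0, 1.1], 255]
    - [[0, 0, 0], [0, 0, 1.1], 255]

```text
clock: 23.3
tcp_pos: [0.5717, -0.0177, 0.1093]
orientation: [0.0, 0.0, 1.0, 0.0]
wrist_force: [-1.5, 0.5, 0.3]
finger_gap: 0.035
grip_force: 30.1
```

```bash
python3 -c "
from h import *
st()"
```

```text
shift [0.07 0.07 3.43] yaw now 179.97 q6 -9.8 q1 -9.8 tilt [ 1.e-04  1.e-04 -1.e+00]
t 23.3 tcp [ 0.5717 -0.0177  0.1093] F [-1.46  0.54  0.34] M [ 0.04   0.046 -0.012] gap 0.035 grip 30.1470479182899
```

Request:
carry_out:
  steps:
    - [[0, 0, 0], [0, 0, 0.03], 255]
    - [[0, 0, 0], [0, 0, 0.06], 255]
    - [[0, 0, 0], [0, 0, 0.09], 255]
    - [[0, 0, 0], [0, 0, 0.12], 255]
    - [[0, 0, 0], [0, 0, 0.15], 255]
    - [[0, 0, 0], [0, 0, 0.18], 255]
    - [[0, 0, 0], [0, 0, 0.2], 255]
    - [[0, 0, 0], [0, 0, 0.2], 255]

```text
clock: 24.3
tcp_pos: [0.572, -0.0177, 0.1082]
orientation: [0.001, 0.0, 1.0, -0.0]
wrist_force: [-1.7, 0.1, 7.9]
finger_gap: 0.0346
grip_force: 30.7
```

```bash
python3 -c "
from h import *
st()"
```

```text
shift [0.1  0.07 3.32] yaw now 179.98 q6 -9.8 q1 -9.8 tilt [ 1.2e-03 -1.0e-04 -1.0e+00]
t 24.3 tcp [ 0.572  -0.0177  0.1082] F [-1.74  0.05  7.86] M [0.064 0.356 0.031] gap 0.0346 grip 30.730698821134865
```

The cap is seated: it pushes back 8 N with the mouth at about 99 mm. Now I release and rise.

Request:
carry_out:
  steps:
    - [[0, 0, 0], [0, 0, 0.1], 150]
    - [[0, 0, 0], [0, 0, 0.1], 80]
    - [[0, 0, 0], [0, 0, 0.1], 0]
    - [[0, 0, 0], [0, 0, 0.1], 0]
    - [[0, 0, 0], [0, 0, -2], 0]
    - [[0, 0, 0], [0, 0, -5], 0]
    - [[0, 0, 0], [0, 0, -8], 0]
    - [[0, 0, 0], [0, 0, -11], 0]

```text
clock: 25.3
tcp_pos: [0.5715, -0.0177, 0.2178]
orientation: [-0.0, 0.0, 1.0, 0.0]
wrist_force: [-0.1, -0.7, 0.3]
finger_gap: 0.0854
grip_force: 0.0
```

```bash
python3 - <<'E'
from h import *
st()
im,d=env.read_camera('wrist');c=env.get_calibration('wrist')
s,ds=env.read_camera('scene')
u,v=w2pix(c,[.5717,-.018,.1])[0].astype(int)
a=cv2.resize(im[max(0,v-50):max(0,v-50)+100,u-60:u+60,::-1],(480,400),interpolation=cv2.INTER_CUBIC)
b=cv2.resize(s[160:240,255:319,::-1],(320,400),interpolation=cv2.INTER_CUBIC)
cv2.imwrite('pics/fin.png',np.hstack([a,b]))
P=[]
for y in range(160,240):
  for x in range(255,335):
    if s[y,x].max()<50:
      w=pix2w(env.get_calibration('scene'),x,y,float(ds[y,x]));
      if abs(w[0]-.572)<.03 and abs(w[1]+.018)<.03:P.append(w)
P=np.array(P);print(np.percentile(P,[2,50,98],axis=0))
E
```

```text
shift [ 0.04  0.07 14.28] yaw now 179.97 q6 -9.8 q1 -9.8 tilt [-5.e-04  2.e-04 -1.e+00]
t 25.3 tcp [ 0.5715 -0.0177  0.2178] F [-0.09 -0.66  0.34] M [ 0.011 -0.043  0.013] gap 0.0854 grip 0.0
[[ 0.55806844 -0.03526969  0.10103746]
 [ 0.57653354 -0.02383332  0.12940032]
 [ 0.58928113 -0.00529387  0.1341142 ]]
```

View pics/fin.png

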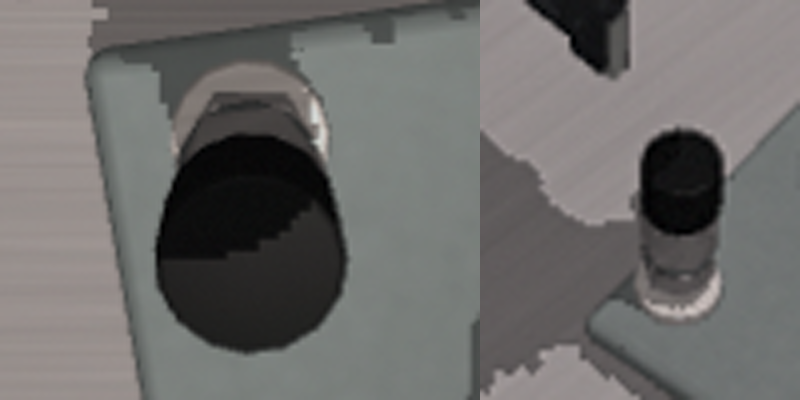

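The cap sits upright and fully down on the nut, from about 0.100 to 0.131 m. The gripper is clear of it.

```bash
python3 -c "
from workcell import env
print(env.hand_in())"
```

```text
the job is handed in; nothing more can be done
None
```

I ran the lock nut down and jammed it at about 0.5 N m, put the black cap upright and fully down over the stud, and handed the job in at about 25 s with the gripper clear; I did not measure the stop nut's corner, but the torque stayed below the 0.75 N m that would turn it.

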